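# Refill the nut feeder through its self-closing hatch

### The arm

A 6-joint arm with a two-finger parallel gripper is mounted at the origin on a cart in front of the work surface, level with it; the furniture and walls round the work are solid. World frame = base frame: x ahead of the robot, y to its left, z up, the work surface at z = 0. Lengths are in m, angles in rad, forces in N, time in s.
With the tool pointing down it reaches from about 0.3 to 0.825 m from the base axis. Payload 5.4 kg.
Tool frame: the origin (TCP) lies at the very end of the fingers, on their centre line; the grasp point (between the pads) lies 19 mm behind it; z points along the fingers, y is the line along which they close (so a half turn about z gives the same grasp; the last joint's range is limited). The gripper opens to 92 mm and grips with 3 to 60 N. Pads are 20 mm wide; open, the fingers measure 128 mm over their backs; the gripper's body (75 mm by 189 mm) begins 69 mm behind the grasp point.
Start: joints at [0.896, 0.158, 1.597, -0, 1.386, -0.21], TCP at [0.258, 0.514, 0.215] pointing down, gripper open.
Joint ranges: [-2.91, 2.91], [-0.94, 2.29], [0.18, 2.7], [-1.29, 4.43], [0.17, 2.64], [-3, 3]. Speed limits (rad/s): [2.57, 2.57, 3.14, 3.14, 3.14, 3.14].

### API

Orientations are given as a rotation vector (axis times angle).
In Python, from workcell import bot gives the robot as it stands. Calls block until the motion is done:
- bot.goto(position, orientation): joint-space move of the TCP to a pose.
- bot.line_to(position, rot=None, max_speed=0.15): straight line of the TCP; rot=None keeps the orientation; max_speed is the mean speed in m/s.
- bot.set_joints(angles): joint-space move.
- bot.set_gripper(opening, newtons=None): opening from 0.0 (shut) to 1.0 (fully open); newtons is the grip in N (None keeps the last); returns when the fingers have stopped.
- bot.hold(seconds).
- bot.inverse_kinematics(position, orientation): joint angles nearest the present ones, or None.
- bot.read_camera(name): name is "scene" or "top" or "wrist"; returns a dict with "pixels" (420x560x3 uint8, blue, green, red), "fx", "fy", "cx", "cy" (pixels), "R" (3x3) and "t" (3): a world point X has camera coordinates R X + t. Camera axes: x right, y down, z forward; pixel columns grow to the right and rows downward; lengths in m; the calibration is good to about 2 mm. A picture is of the moment at which its call begins. There is no depth.
A pose or a line that the arm cannot do raises bot.MotionError and nothing moves.
- bot.job_done(): hands the job in; it is judged then, once.
Readings, each from a call of its own:
- bot.current_clock(): time.
- bot.current_joints(): joint angles.
- bot.current_joint_vel(): joint speeds.
- bot.current_effort(): joint torques, N m.
- bot.current_ee_pos(): TCP position.
- bot.current_tool_rot(): TCP orientation.
- bot.current_contact_force(): force on the tool from outside, world axes, zero at the start.
- bot.current_ft_torque(): the same for the moment, N m.
- bot.current_opening(): opening from 0.0 (shut) to 1.0 (fully open).
- bot.current_grip_force(): force on a finger pad.
Only numpy, scipy, OpenCV 4.12 (cv2) and the standard library are available. Lean on these libraries where they do the work, as an engineer would, in place of code of your own. Each camera call takes 0.05 s, during which the arm holds its last target. There are 200 camera calls.

### The job

Refill the blue nut feeder with all six brass nuts from the steel scoop: push the yellow lip of the feeder's sprung hatch back with the scoop's spout, and with the spout right down in the opening tip the scoop until every nut has slid into the shallow tray. Do not tip the scoop before its spout is down close to the tray, or the nuts will bounce out. Then let the hatch spring fully shut, set the empty scoop upright on the bench, and leave the bottle, the spanner and the tape measure where they are.

Things in the scene. Friction and masses are not known exactly. Their poses are not given: they have to be found in the camera images.
- feeder: Blue nut feeder, fixed to the bench. Origin on the bench under the tray's middle, z up, +x from its front (x = -58 mm) to its rear (x = +140), sides at y = -60 and +60. Behind the tray a housing 49 mm high, with a spring tube along its middle up to 76 mm. Hatch rails at |y| = 49.5 to 58, 57 mm high. An exit track with 2 fixed nuts sticks out 46 mm at the -y side, x = 78 to 102.
- tray (a point): Middle of the floor of the feeder's shallow dark steel tray, 26 mm above the bench; axes as the feeder's. Inside, the tray is 108 mm (x) by 100 mm (y); its rim is 50 mm above the bench, so it is 24 mm deep.
- hatch (a joint): Clear sliding hatch over the tray, 51 to 54 mm above the bench. 0 is shut; the value (m) is how far it has slid toward the feeder's +x, at most 0.08. A spring pulls it shut: about 1.2 N when shut, 2.6 N at the end of its travel.
- hatch_lip (a point): Middle of the front face of the yellow lip that stands up along the hatch's front edge; x = -60.5 mm in the feeder's frame when shut, moves with the hatch. The lip is 96 mm wide (y) and reaches from 51 to 76 mm above the bench; this point is at 64 mm. Axes as the feeder's.
- scoop_grip (a point): Centre of the black grip bar over the steel scoop (190 g), near the balance point; 66 mm above the scoop's underside. x toward the spout, z up when level. Bar: 16 mm wide (y, grip across it from above), 24 mm high, x from -56 to +34 mm of this point. The trough is 52 mm wide, 36 mm high, x from -52 to +77; a 4 mm strap behind its back carries the bar. Open top and front.
- scoop_spout (a point): Middle of the spout's floor edge, 71 mm ahead (x) of scoop_grip and 58 mm below it, 8 mm above the underside; axes as scoop_grip. The side walls rise 26 mm above it, their tops 6 mm further ahead. Tipped 45 degrees about this edge, the wall tops stand 22 mm ahead of it and push the hatch on, so nuts fall clear of the lip. The floor rises 5 mm over its last 35 mm.
- nut_1_mid (a point): Middle of loose nut 1: brass hexagon nut, 16 mm across flats, 8 mm thick, 12 g, lying in the scoop at the start; the oiled nuts start to slide forward once the scoop is tipped some 15 to 20 degrees, leave the spout at 25 to 35, and all run out at 40 to 48.
- nut_2_mid (a point): Middle of loose nut 2: brass hexagon nut, 16 mm across flats, 8 mm thick, 12 g, lying in the scoop at the start.
- nut_3_mid (a point): Middle of loose nut 3: brass hexagon nut, 16 mm across flats, 8 mm thick, 12 g, lying in the scoop at the start.
- nut_4_mid (a point): Middle of loose nut 4: brass hexagon nut, 16 mm across flats, 8 mm thick, 12 g, lying in the scoop at the start.
- nut_5_mid (a point): Middle of loose nut 5: brass hexagon nut, 16 mm across flats, 8 mm thick, 12 g, lying in the scoop at the start.
- nut_6_mid (a point): Middle of loose nut 6: brass hexagon nut, 16 mm across flats, 8 mm thick, 12 g, lying in the scoop at the start.
- flux_bottle_mid (a point): Bystander: white bottle with a blue label and brown cap, 48 mm across, 94 mm tall; point half-way up.
- spanner_mid (a point): Bystander: combination spanner lying near the bench's front edge, 172 x 28 x 8 mm, long along its y; point at its centre.
- tape_mid (a point): Bystander: yellow tape measure standing on the bench, 33 x 85 x 62 mm; point half-way up.
Mind the look-alikes: they are no part of the job. There is more than one size of the part that bears scoop_grip; the job needs the larger.

How it is judged:
By the outcome, as a careful person would: the job done as asked, in the order asked, and still so for the second after the job is handed in, with the robot touching nothing.
It also fails if it takes over 61 s, if anything falls off the work surface, if the arm or the gripper's body presses on something with over 40 N, if the wrist force passes 120 N, or if a joint passes its speed limit or range.

## Working session

There is one attempt and no reset: what is moved stays moved. The work goes in short steps, each a Python script; the robot and the scene stay as the last script left them, time stands still between calls to the robot, and variables do not carry over. Pictures are saved under pics/ and viewed, at most 10 in all, crops included, and the job is handed in when it is done.

```bash
mkdir -p pics; ls; python3 - <<'E'
from workcell import bot
import cv2,pickle
D={}
for n in("scene","top"):
    d=bot.read_camera(n); D[n]=d; cv2.imwrite(f"pics/{n}0.png",d["pixels"]); print(n,d["fx"],d["R"].round(3).tolist(),d["t"])
pickle.dump(D,open("d0.pkl","wb"))
print(bot.current_clock(),bot.current_tool_rot())
E
```

```text
pics
scene 452.9997608067936 [[0.806, -0.591, 0.022], [-0.369, -0.531, -0.763], [0.463, 0.607, -0.646]] [-0.33804094  0.26331829  0.82288308]
top 541.5658765651879 [[0.013, -1.0, -0.001], [-0.995, -0.012, -0.098], [0.098, 0.002, -0.995]] [0.10543481 0.50742735 1.09956681]
0.1 [-7.23440297e-01 -3.05638566e+00  2.35288101e-03]
```

View pics/top0.png

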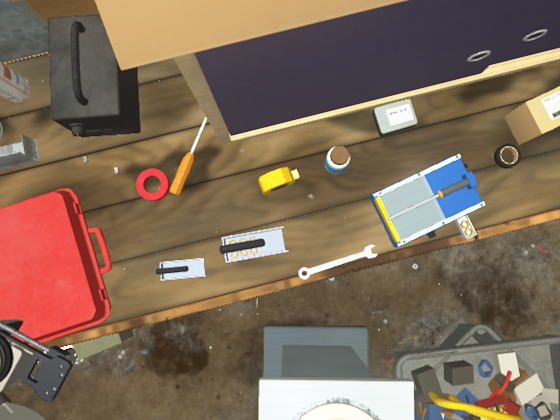

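View pics/scene0.png

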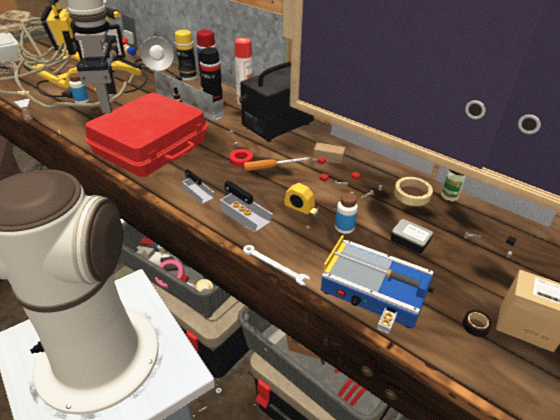

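The top view shows the larger scoop at about (253,245) with its spout to the right (−y). The feeder is at about (430,200) with its yellow lip at (386,218), and the smaller look-alike scoop is at (181,269). The scene view agrees: the bottle, tape and spanner stand clear of the path between scoop and feeder.

```bash
cat > h.py <<'E'
import numpy as np, cv2
from scipy.spatial.transform import Rotation as Ro
def ray(d,p,z):
    p=np.atleast_2d(p).astype(float); c=-d["R"].T@d["t"]
    v=np.c_[(p[:,0]-d["cx"])/d["fx"],(p[:,1]-d["cy"])/d["fy"],np.ones(len(p))]@d["R"]
    return c+v*((z-c[2])/v[:,2])[:,None]
def proj(d,X):
    q=np.atleast_2d(X)@d["R"].T+d["t"]; return np.c_[d["fx"]*q[:,0]/q[:,2]+d["cx"],d["fy"]*q[:,1]/q[:,2]+d["cy"]]
def mask(d,lo,hi,roi):
    h=cv2.cvtColor(d["pixels"],cv2.COLOR_BGR2HSV); m=cv2.inRange(h,lo,hi); k=np.zeros_like(m); x0,y0,x1,y1=roi; k[y0:y1,x0:x1]=255
    return m&k
def rect(d,m,z):
    """largest blob: min-area rectangle of its hull cast on plane z: centre, size, long-axis angle(rad)"""
    c=max(cv2.findContours(m,0,1)[0],key=cv2.contourArea)
    w=ray(d,c[:,0],z)[:,:2]; r=cv2.minAreaRect((w*1000).astype(np.float32)); b=cv2.boxPoints(r)
    e=b[1]-b[0]; f=b[2]-b[1]; l=e if np.hypot(*e)>np.hypot(*f) else f
    return np.array(r[0])/1000,sorted(r[1]),np.arctan2(l[1],l[0])
def tool(yaw,pitch=0.):
    """gripper frame for an object with axes yaw; tool z down, tool y along object y; pitch tips object's nose down"""
    o=Ro.from_euler("z",yaw)*Ro.from_euler("y",pitch)
    return o*Ro.from_matrix(np.array([[-1,0,0],[0,1,0],[0,0,-1.]]).T)
E
python3 - <<'E'
import pickle; from h import *
D=pickle.load(open("d0.pkl","rb")); d=D["top"]
print("cams",[(-x["R"].T@x["t"]).round(3) for x in D.values()])
print("bar",rect(d,mask(d,(0,0,0),(180,255,60),(215,225,295,265)),.078))
print("lip",rect(d,mask(d,(20,120,100),(35,255,255),(360,180,410,250)),.076))
m=mask(d,(100,120,60),(125,255,255),(365,150,490,250))
w=ray(d,np.argwhere(m)[:,::-1],.05); print("blue",len(w),w.min(0),w.max(0))
print("tape",ray(d,[278,180],.06),"bottle",ray(d,[340,155],.094),"spanner",ray(d,[[303,274],[375,250]],.004))
o=cv2.resize(d["pixels"][140:280,210:500],None,fx=2.7,fy=2.7,interpolation=cv2.INTER_CUBIC); cv2.imwrite("pics/c1.png",o)
E
```

```text
cams [array([-0.011, -0.559,  0.74 ]), array([0.396, 0.11 , 1.144])]
bar (array([0.42087585, 0.19420428]), [12.704763412475586, 86.50284576416016], np.float32(-1.3610889))
lip (array([ 0.47722525, -0.09142317]), [11.621448516845703, 94.06938171386719], np.float32(0.45986632))
blue 1839 [ 0.42532327 -0.28775135  0.05      ] [ 0.60464377 -0.06233278  0.05      ]
tape [[0.55513085 0.12499005 0.06      ]] bottle [[0.60128973 0.00331357 0.094     ]] spanner [[ 0.36575557  0.0708309   0.004     ]
 [ 0.41763922 -0.07974446  0.004     ]]
```

View pics/c1.png

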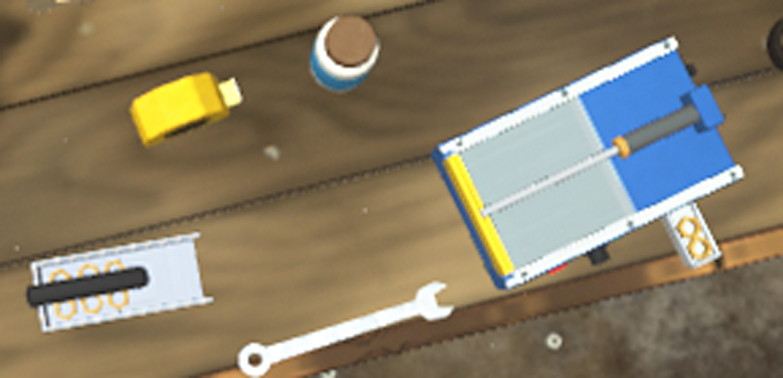

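The crop shows the scoop trough edge running (40,262)→(197,235) with the six nuts inside under the bar. The feeder rails tilt about 25°, and the lip is at (478,215). Next I'll check reachability and refine the poses with the wrist camera.

```bash
python3 - <<'E'
from workcell import bot; from h import *; import pickle
ys,yf=-1.38,-1.12; g=np.array([.42,.197])
lip=np.array([.477,-.0915]); fo=lip+.0605*np.array([np.cos(yf),np.sin(yf)])  # feeder origin approx
print("feeder",fo)
def tcp(fx,fz,p):  # spout edge in feeder frame -> TCP
    o=Ro.from_euler("z",yf)*Ro.from_euler("y",p)
    s=np.r_[fo,0]+Ro.from_euler("z",yf).apply([fx,0,fz]); return s+o.apply([-.071,0,.058-.019])
for flip in(0,1):
    F=Ro.from_euler("z",np.pi*flip)
    for pos,R in [((*g,.25),tool(ys)),((*g,.047),tool(ys)),(tcp(-.1,.12,0),tool(yf)),(tcp(0,.045,.2),tool(yf,.2)),(tcp(-.005,.04,.85),tool(yf,.85))]:
        q=bot.inverse_kinematics(np.array(pos),(R*F).as_rotvec()); print(flip,np.round(pos,3),None if q is None else np.round(q,2))
E
```

```text
feeder [ 0.50335879 -0.14595608]
0 [0.42  0.197 0.25 ] [ 0.18 -0.16  1.85 -0.    1.46 -0.01]
0 [0.42  0.197 0.047] [ 0.18  0.08  2.04 -0.    1.02 -0.01]
0 [0.429 0.008 0.159] [-0.26 -0.19  2.05 -0.    1.28 -0.72]
0 [ 0.476 -0.09   0.097] [-0.52  0.16  1.85  0.12  1.3  -1.01]
0 [ 0.494 -0.126  0.119] [-0.7   0.66  1.37  0.33  1.9  -1.17]
1 [0.42  0.197 0.25 ] None
1 [0.42  0.197 0.047] None
1 [0.429 0.008 0.159] [-0.26 -0.19  2.05 -0.    1.28  2.43]
1 [ 0.476 -0.09   0.097] [-0.52  0.16  1.85  0.12  1.3   2.13]
1 [ 0.494 -0.126  0.119] [-0.7   0.66  1.37  0.33  1.9   1.97]
```

```bash
python3 - <<'E'
from workcell import bot; from h import *; import pickle
D={}
for n,p,y in(("wf",(.43,.01,.30),-1.12),("ws",(.42,.197,.26),-1.38)):
    bot.goto(np.array(p),tool(y).as_rotvec()); D[n]=bot.read_camera("wrist")
    print((-D[n]["R"].T@D[n]["t"]).round(3),D[n]["R"].round(2).tolist(),bot.current_clock())
pickle.dump(D,open("d1.pkl","wb"))
cv2.imwrite("pics/w.png",cv2.resize(np.hstack([D["wf"]["pixels"],D["ws"]["pixels"]]),(800,300),interpolation=cv2.INTER_AREA))
E
```

```text
[0.396 0.079 0.47 ] [[0.9, 0.44, -0.0], [0.42, -0.87, 0.27], [0.12, -0.25, -0.96]] 2.1
[0.406 0.272 0.43 ] [[0.98, 0.19, -0.0], [0.18, -0.94, 0.27], [0.05, -0.27, -0.96]] 2.9417
```

View pics/w.png

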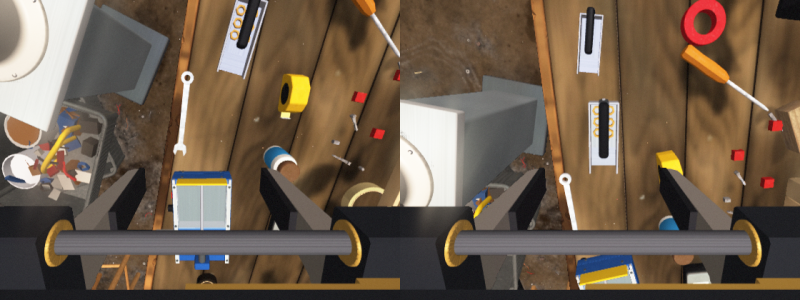

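Left (feeder view): the lip is at about (281,253) in full-resolution pixels. Right (scoop view): the scoop is centred at about (286,190) and the bar at about (285,180), with the nuts inside.

```bash
python3 - <<'E'
from h import *; import pickle
D=pickle.load(open("d1.pkl","rb")); T=pickle.load(open("d0.pkl","rb"))["top"]
s,f=D["ws"],D["wf"]
for d,roi,zs in((s,(255,125,320,245),(.078,)),(T,(215,225,295,265),(.078,))):
    print("bar",rect(d,mask(d,(0,0,0),(180,255,60),roi),.078))
    m=mask(d,(0,0,150),(180,60,255),roi)|mask(d,(0,0,0),(180,255,60),roi); m=cv2.morphologyEx(m,3,np.ones((5,5)))
    print("trough",rect(d,m,.036))
for d,roi in((f,(230,230,340,300)),(T,(360,180,410,250))):
    print("lip",rect(d,mask(d,(20,120,100),(35,255,255),roi),.076))
# rails: white
for d,roi in((f,(230,230,340,390)),(T,(360,150,490,250))):
    m=mask(d,(0,0,200),(180,40,255),roi)
    for c in sorted(cv2.findContours(m,0,1)[0],key=cv2.contourArea)[-2:]:
        w=ray(d,c[:,0],.057)[:,:2]; l=cv2.fitLine((w*1000).astype(np.float32),2,0,.01,.01).ravel(); print("rail",cv2.contourArea(c),np.arctan2(l[1],l[0])%np.pi-np.pi,l[2:]); 
o=np.hstack([cv2.resize(s["pixels"][120:260,240:340],(400,560),interpolation=2),cv2.resize(f["pixels"][230:370,230:330],(400,560),interpolation=2)]); cv2.imwrite("pics/w2.png",o)
E
```

```text
bar (array([0.42173871, 0.19597821]), [13.762277603149414, 88.6020736694336], np.float32(-1.3826123))
trough (array([0.42730765, 0.18152805]), [59.28515625, 151.14791870117188], np.float32(-1.381413))
bar (array([0.42087585, 0.19420428]), [12.704763412475586, 86.50284576416016], np.float32(-1.3610889))
trough (array([0.42559064, 0.17447681]), [54.45468521118164, 136.6191864013672], np.float32(-1.385546))
lip (array([ 0.47459616, -0.08762037]), [13.010316848754883, 93.25914764404297], np.float32(0.45213848))
lip (array([ 0.47722525, -0.09142317]), [11.621448516845703, 94.06938171386719], np.float32(0.45986632))
rail 343.0 -1.105849 [ 453.82898 -166.79973]
rail 481.5 -1.3914202 [ 547.23834 -137.6388 ]
rail 27.0 -1.2080536 [422.66772  -58.952988]
rail 3250.0 -1.4951931 [ 513.0958  -188.94478]
```

View pics/w2.png

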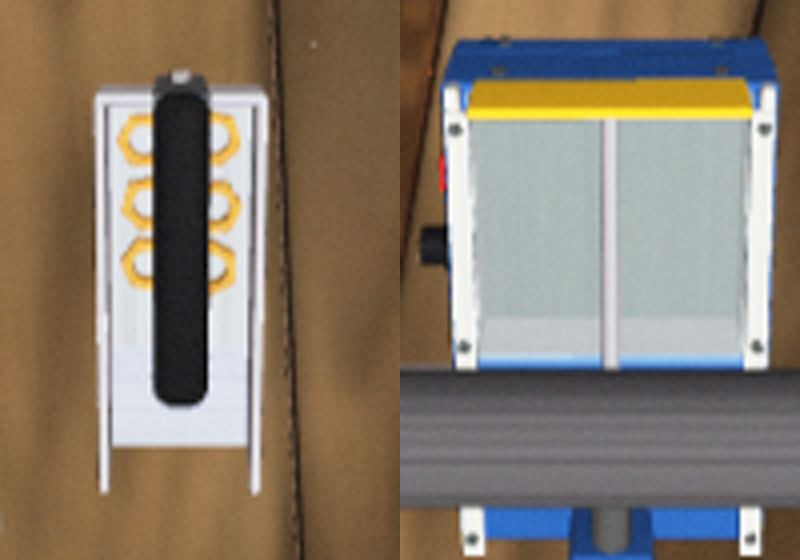

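In the crops the scoop's bar top spans x 155–208, y 95–405, with the spout floor edge at y≈445 and the wall tips at y≈493. The feeder's lip top front edge runs from (469,108) to (753,108), and the rail outer edges run (443,88)→(461,555) and (777,88)→(762,555).

```bash
python3 - <<'E'
from h import *; import pickle
D=pickle.load(open("d1.pkl","rb")); s,f=D["ws"],D["wf"]
P=lambda d,p,z,o:ray(d,np.array(p)/4+o-.5+.0,z)[:,:2]
S=lambda p,z:P(s,p,z,np.array([240,120])); F=lambda p,z:P(f,np.array(p)-[400,0],z,np.array([230,230]))
bar=S([[181,95],[181,405]],.078); tips=S([[103,493],[255,493]],.034); sp=S([[110,445],[250,445]],.008); bk=S([[95,92],[268,92]],.036)
n=np.linalg.norm
print("bar len",n(bar[1]-bar[0]),"tips w",n(tips[0]-tips[1]),"back w",n(bk[0]-bk[1]))
back,tip,spm=bk.mean(0),tips.mean(0),sp.mean(0); a=tip-back; y=np.arctan2(a[1],a[0]); u=np.array([np.cos(y),np.sin(y)])
print("yaw trough",y,"bar",np.arctan2(*(bar[1]-bar[0])[::-1]),"len",n(a))
print("grip est",bar[0]+.056*u,bar[1]-.034*u,tip-.077*u,spm-.071*u,back+.052*u)
lip=F([[469,108],[753,108]],.076); ra=F([[443,88],[461,555]],.057); rb=F([[777,88],[762,555]],.057)
e=lip[1]-lip[0]; print("lip w",n(e),"yaw",np.arctan2(e[1],e[0])-np.pi/2,"mid",lip.mean(0))
for r in(ra,rb): q=r[1]-r[0]; print("rail len",n(q),"yaw",np.arctan2(q[1],q[0]))
m=(ra+rb)/2; q=m[1]-m[0]; yf=np.arctan2(q[1],q[0]); u=np.array([np.cos(yf),np.sin(yf)]); print("mid yaw",yf,"rail w",n(ra[0]-rb[0]),n(ra[1]-rb[1]))
print("origin est",lip.mean(0)+.0605*u,m[0]+.058*u,m[1]-.14*u,m.mean(0)-.041*u)
E
```

```text
bar len 0.08815929463784092 tips w 0.05018081528464847 back w 0.052059036861418315
yaw trough -1.3838998792067936 bar -1.377748709244297 len 0.13097925532058208
grip est [0.42342652 0.18302414] [0.42361702 0.18493519] [0.42391588 0.18190298] [0.4240684  0.18289401] [0.42354811 0.18384776]
lip w 0.09437363469195512 yaw -1.1186600926237042 mid [ 0.47615426 -0.09005382]
rail len 0.1970187441333313 yaw -1.120105343668015
rail len 0.19697872878474307 yaw -1.114730336711339
mid yaw -1.1174181131397716 rail w 0.11580994744339032 0.11686877197314835
origin est [ 0.50265356 -0.14444166] [ 0.50179169 -0.14368592] [ 0.50135282 -0.14278517] [ 0.50157226 -0.14323554]
```

```bash
cat >> h.py <<'E'
YS,G=-1.382,np.array([.4236,.1835]); YF,FO=-1.1175,np.array([.502,-.1437])
def spout(fx,fz,pdeg,fy=0.):
    p=np.radians(pdeg); o=Ro.from_euler("z",YF)*Ro.from_euler("y",p)
    s=np.r_[FO,0]+Ro.from_euler("z",YF).apply([fx/1000,fy/1000,fz/1000])
    return s+o.apply([-.071,0,.058-.019]), tool(YF,p).as_rotvec()
E
python3 - <<'E'
from workcell import bot; from h import *
bot.goto(np.r_[G,.10],tool(YS).as_rotvec())
bot.line_to(np.r_[G,.048],max_speed=.08)
bot.set_gripper(0.,55); print(bot.current_opening()*92,bot.current_grip_force(),bot.current_ee_pos())
bot.line_to(np.r_[G,.150],max_speed=.1)
print(bot.current_contact_force(),bot.current_ft_torque())
p,r=spout(-100,95,0); bot.line_to(p,r,max_speed=.12)
print(bot.current_ee_pos()-p,bot.current_clock())
import pickle
D={n:bot.read_camera(n) for n in("scene","top")}; pickle.dump(D,open("d2.pkl","wb"))
a=cv2.resize(D["top"]["pixels"][150:280,260:440],(400,289),interpolation=2);b=cv2.resize(D["scene"]["pixels"][190:320,220:400],(400,289),interpolation=2)
cv2.imwrite("pics/g.png",np.hstack([a,b]))
E
```

```text
15.586261042276188 54.99948978424072 [0.42361653 0.18348595 0.04792946]
[-0.10332185  0.2437935  -2.05579736] [-0.05362129  0.09600431 -0.01946562]
[-3.13890198e-05  3.40926638e-04  6.47915650e-06] 8.325
```

View pics/g.png

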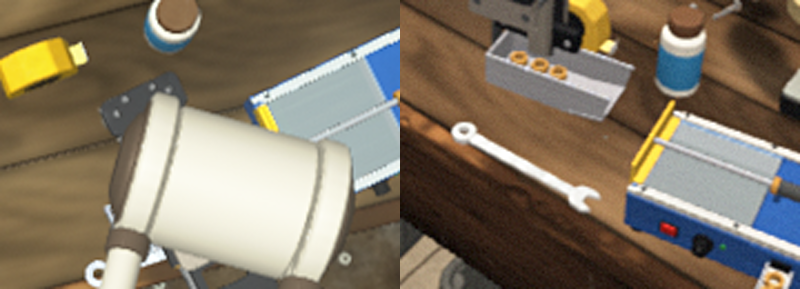

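The grasp is good. The scene view shows the scoop level with its nuts inside, just in front of the feeder. Next I'll push the hatch.

```bash
python3 - <<'E'
from workcell import bot; from h import *; import pickle
for x,z,p,v in((-75,63,0,.1),(-5,63,0,.06),(1,57,6,.04),(5,48,12,.03)):
    a,r=spout(x,z,p); bot.line_to(a,r,max_speed=v)
    print(x,z,p,bot.current_contact_force().round(2),bot.current_ft_torque().round(3),bot.current_clock())
D={n:bot.read_camera(n) for n in("scene","top")}
a=cv2.resize(D["top"]["pixels"][140:270,330:510],(400,289),interpolation=2);b=cv2.resize(D["scene"]["pixels"][210:340,290:470],(400,289),interpolation=2)
cv2.imwrite("pics/p.png",np.hstack([a,b]))
E
```

```text
-75 63 0 [ 0.54 -0.64 -2.36] [-0.071  0.015  0.016] 8.9833
-5 63 0 [ 0.07  2.54 -1.72] [ 0.388  0.04  -0.037] 10.3
1 57 6 [-0.43  3.3  -1.15] [0.216 0.049 0.015] 10.7167
5 48 12 [-0.02  2.49 -2.65] [0.264 0.079 0.055] 11.1833
```

View pics/p.png

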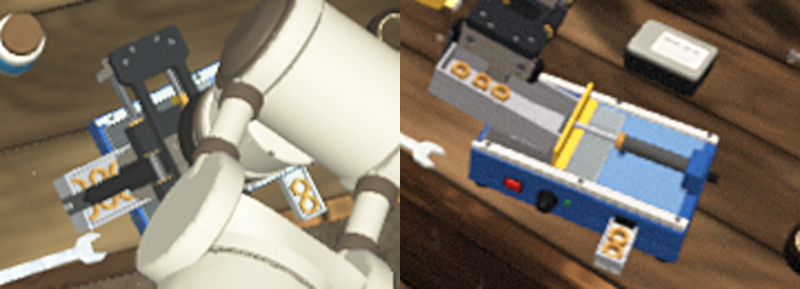

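The hatch is held open by the spout, which sits inside the opening. The nuts are still at the back of the scoop. Tipping now.

```bash
python3 - <<'E'
from workcell import bot; from h import *; import pickle
for x,z,p,v in((2,44,18,.03),(0,41,25,.03),(-3,41,35,.03),(-6,42,46,.03)):
    a,r=spout(x,z,p); bot.line_to(a,r,max_speed=v)
    print(x,z,p,bot.current_contact_force().round(2),bot.current_ft_torque().round(3),bot.current_clock())
bot.hold(1.5)
D={n:bot.read_camera(n) for n in("scene","top")}
a=cv2.resize(D["top"]["pixels"][140:270,330:510],(400,289),interpolation=2);b=cv2.resize(D["scene"]["pixels"][210:340,290:470],(400,289),interpolation=2)
cv2.imwrite("pics/t.png",np.hstack([a,b])); print(bot.current_contact_force())
E
```

```text
2 44 18 [-0.76  2.43 -1.65] [0.221 0.028 0.013] 11.55
0 41 25 [-0.03  1.94 -1.89] [ 0.129  0.003 -0.022] 11.9167
-3 41 35 [-1.47  2.57 -2.38] [-0.073  0.    -0.004] 12.4583
-6 42 46 [-1.34  2.33 -1.98] [-0.262 -0.034  0.012] 13.05
[-0.2566308   1.81999744 -1.19599966]
```

View pics/t.png

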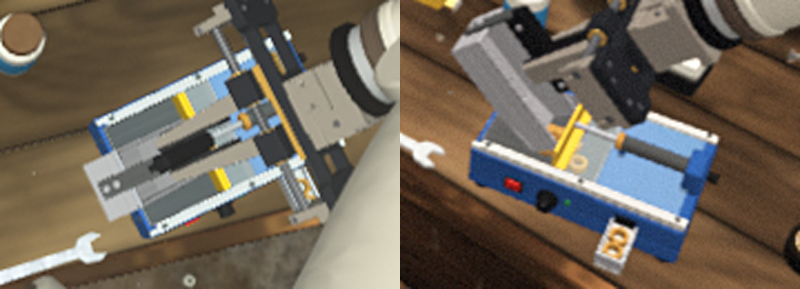

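The scoop is tipped and a nut shows in the tray, with one possibly still at the spout near (556,130). I'll tip slightly further, jiggle and back off a little to let any stragglers out, then come back and check.

```bash
python3 - <<'E'
from workcell import bot; from h import *; import pickle
def go(x,z,p,v):
    a,r=spout(x,z,p); bot.line_to(a,r,max_speed=v)
for x,z,p in((-8,43,49),(-14,45,48),(-8,44,49),(-14,45,48)): go(x,z,p,.05)
bot.hold(1.0)
print(bot.current_contact_force(),bot.current_clock())
D={n:bot.read_camera(n) for n in("scene","top")}
a=cv2.resize(D["top"]["pixels"][170:260,350:440],(400,400),interpolation=2);b=cv2.resize(D["scene"]["pixels"][230:310,310:390],(400,400),interpolation=2)
cv2.imwrite("pics/t2.png",np.hstack([a,b]))
E
```

```text
[-0.89257536  1.94640119 -1.63904122] 16.8
```

View pics/t2.png

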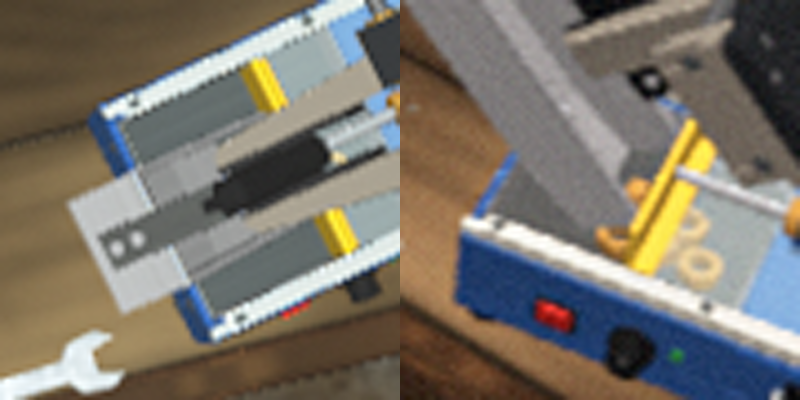

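In the right crop two nuts show in the tray through the hatch, at (690,220) and (700,265). One nut is at the spout edge (612,240), and another at (637,190) may be piled at the spout. I'll draw the spout back from the pile so the last ones can slide off.

```bash
python3 - <<'E'
from workcell import bot; from h import *; import pickle
def go(x,z,p,v):
    a,r=spout(x,z,p); bot.line_to(a,r,max_speed=v)
for x,z,p,v in((-22,46,49,.03),(-28,46,49,.03)): go(x,z,p,v); print(bot.current_contact_force().round(2))
bot.hold(.7)
print(bot.current_contact_force(),bot.current_clock())
D={n:bot.read_camera(n) for n in("scene","top")}
a=cv2.resize(D["top"]["pixels"][170:260,350:440],(400,400),interpolation=2);b=cv2.resize(D["scene"]["pixels"][230:310,310:390],(400,400),interpolation=2)
cv2.imwrite("pics/t3.png",np.hstack([a,b]))
E
```

```text
[-0.54  1.73 -2.48]
[-0.57  1.49 -3.29]
[-0.58892571  1.76276428 -3.2850993 ] 18.325
```

View pics/t3.png

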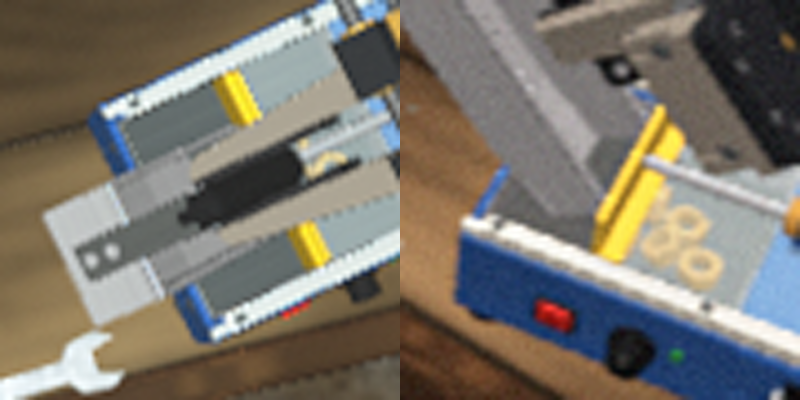

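Four nuts now show under the hatch behind the lip and none at the spout. My ten views are used, so I'll check numerically from here. I'll untip, let the hatch close, return to the earlier carry pose and compare brass pixels there with the earlier picture.

```bash
python3 - <<'E'
from workcell import bot; from h import *; import pickle
def go(x,z,p,v):
    a,r=spout(x,z,p); bot.line_to(a,r,max_speed=v)
for x,z,p,v in((-26,48,30,.06),(-25,54,20,.05),(-27,62,10,.05),(-30,68,0,.05),(-85,68,0,.05),(-100,95,0,.08)):
    go(x,z,p,v); print(x,p,bot.current_contact_force().round(2))
print(bot.current_clock())
D={n:bot.read_camera(n) for n in("scene","top")}; pickle.dump(D,open("d3.pkl","wb")); O=pickle.load(open("d2.pkl","rb"))
fe=lambda x,y,z:np.r_[FO,0]+Ro.from_euler("z",YF).apply(np.array([x,y,z])/1000)
def poly(d,P):
    m=np.zeros((420,560),np.uint8); cv2.fillConvexPoly(m,cv2.convexHull(proj(d,P).astype(np.int32)),255); return m
# scoop interior volume (spout at x=-100,z=95): trough x from -223 to -94
sc=[fe(x,y,z) for x in(-225,-94) for y in(-28,28) for z in(85,125)]
tr=[fe(x,y,z) for x in(-54,60) for y in(-48,48) for z in(26,55)]
for nm,d in(("before",O["scene"]),("after",D["scene"])):
    b=mask(d,(10,90,90),(24,255,255),(0,0,560,420))
    print(nm,"scoop brass px",cv2.countNonZero(b&poly(d,sc)))
    b2=mask(d,(8,40,90),(26,255,255),(0,0,560,420))&poly(d,tr)
    n,_,st,c=cv2.connectedComponentsWithStats(b2); print(" tray",[(int(s[4]),ray(d,k,.03)[0,:2].round(3).tolist()) for s,k in zip(st[1:],c[1:]) if s[4]>5])
    l=mask(d,(20,120,100),(35,255,255),(290,220,400,310)); n,_,st,c=cv2.connectedComponentsWithStats(l); i=1+st[1:,4].argmax(); print(" lip centroid px",c[i],st[i])
E
```

```text
-26 30 [-1.15  2.26 -0.97]
-25 20 [-0.84  1.81 -0.9 ]
-27 10 [-1.57  1.71 -0.88]
-30 0 [-0.15  1.33 -2.13]
-85 0 [-0.12 -0.3  -2.55]
-100 0 [-0.06 -0.19 -3.05]
21.9083
before scoop brass px 271
 tray [(41, [0.527, -0.067]), (68, [0.478, -0.091]), (27, [0.559, -0.18])]
 lip centroid px [333.71428571 254.7585034 ] [324 235  22  38 294]
after scoop brass px 150
 tray [(42, [0.527, -0.067]), (70, [0.478, -0.091]), (302, [0.505, -0.155]), (26, [0.559, -0.18])]
 lip centroid px [333.75       254.75684932] [324 235  22  38 292]
```

```bash
python3 - <<'E'
from workcell import bot; from h import *; import pickle
D=pickle.load(open("d3.pkl","rb"));O=pickle.load(open("d2.pkl","rb"))
fe=lambda x,y,z:np.r_[FO,0]+Ro.from_euler("z",YF).apply(np.array([x,y,z])/1000)
print("spout/back px",proj(D["scene"],[fe(-100,0,95),fe(-223,0,95),fe(-100,-26,121),fe(-223,-26,123)]).round())
for d in(O["scene"],D["scene"]):
    b=mask(d,(10,90,90),(24,255,255),(250,180,335,260)); n,_,st,c=cv2.connectedComponentsWithStats(b)
    print([(s[4],c_.round(0).tolist(),s[:4].tolist(),d["pixels"][int(c_[1]),int(c_[0])].tolist()) for s,c_ in zip(st[1:],c[1:]) if s[4]>4])
f=[]
for i in range(15): bot.hold(.1); f.append(bot.current_contact_force()[2])
print(np.mean(f),np.std(f))
E
```

```text
spout/back px [[315. 235.]
 [264. 216.]
 [311. 233.]
 [258. 213.]]
[(np.int32(27), [289.0, 183.0], [285, 180, 8, 7], [77, 115, 140]), (np.int32(965), [317.0, 194.0], [295, 180, 40, 35], [72, 112, 148]), (np.int32(142), [255.0, 202.0], [250, 190, 11, 22], [51, 75, 108]), (np.int32(1901), [286.0, 244.0], [250, 208, 85, 52], [63, 97, 134]), (np.int32(37), [273.0, 215.0], [270, 213, 7, 6], [50, 100, 144]), (np.int32(81), [287.0, 220.0], [279, 216, 16, 10], [75, 125, 164]), (np.int32(25), [253.0, 258.0], [250, 255, 8, 5], [46, 88, 147])]
[(np.int32(26), [289.0, 183.0], [285, 180, 8, 7], [85, 125, 149]), (np.int32(960), [317.0, 194.0], [296, 180, 39, 35], [83, 120, 156]), (np.int32(149), [255.0, 202.0], [250, 188, 12, 23], [63, 89, 115]), (np.int32(1891), [286.0, 244.0], [250, 208, 85, 52], [72, 103, 136]), (np.int32(26), [253.0, 258.0], [250, 255, 8, 5], [53, 93, 145])]
-2.2243781336890134 0.41157788754737096
```

The hatch is shut, since the lip pixels match the earlier picture. The three visible nuts are gone from the scoop. I'll set it down at its old spot and count nuts from above.

```bash
python3 - <<'E'
from workcell import bot; from h import *; import pickle
r=tool(YS).as_rotvec()
bot.line_to(np.r_[G,.150],r,max_speed=.12)
bot.line_to(np.r_[G,.060],max_speed=.08); bot.line_to(np.r_[G,.0485],max_speed=.02)
print(bot.current_contact_force())
bot.set_gripper(1.0); bot.hold(.2)
bot.line_to(np.r_[G,.16],max_speed=.1)
D={}
bot.goto(np.array([.42,.197,.26]),tool(-1.38).as_rotvec()); D["ws"]=bot.read_camera("wrist")
bot.goto(np.array([.40,.10,.30]),tool(-1.12).as_rotvec()); D["wf"]=bot.read_camera("wrist"); D["top"]=bot.read_camera("top"); D["scene"]=bot.read_camera("scene")
print(bot.current_clock()); pickle.dump(D,open("d4.pkl","wb"))
A=pickle.load(open("d1.pkl","rb")); T=pickle.load(open("d0.pkl","rb"))
sc=lambda x,y,z:np.r_[G,0]+Ro.from_euler("z",YS).apply(np.array([x,y,z])/1000)
fe=lambda x,y,z:np.r_[FO,0]+Ro.from_euler("z",YF).apply(np.array([x,y,z])/1000)
def poly(d,P):
    m=np.zeros((420,560),np.uint8); cv2.fillConvexPoly(m,cv2.convexHull(proj(d,P).astype(np.int32)),255); return m
SC=[sc(x,y,8) for x in(-48,65) for y in(-23,23)]; TR=[fe(x,y,30) for x in(-36,52) for y in(-46,46)]
for nm,d,P in(("scoop0",A["ws"],SC),("scoop1",D["ws"],SC),("tray0",A["wf"],TR),("tray1",D["wf"],TR),("tray0top",T["top"],TR),("tray1top",D["top"],TR),("tray1scene",D["scene"],TR)):
    b=mask(d,(8,50,90),(26,255,255),(0,0,560,420))&poly(d,P); n,_,st,c=cv2.connectedComponentsWithStats(b)
    print(nm,cv2.countNonZero(b),[(int(s[4]),c_.round().tolist(),ray(d,c_,.03)[0,:2].round(3).tolist()) for s,c_ in zip(st[1:],c[1:]) if s[4]>4])
# bystanders & scoop unchanged? difference in top/scene between start and now
for n in("top","scene"):
    print(n)
    for nm,X in(("bottle",[.60,.003,.05]),("tape",[.555,.125,.03]),("spanner",[.392,-.005,.004]),("scoop",[*G,.04])):
        u=proj(T[n],X)[0].astype(int); s=np.s_[u[1]-22:u[1]+22,u[0]-30:u[0]+30]
        print(nm,u,np.abs(T[n]["pixels"][s].astype(int)-D[n]["pixels"][s]).mean().round(1))
s=D["ws"]; print("bar",rect(s,mask(s,(0,0,0),(180,255,60),(255,125,320,245)),.078))
E
```

```text
[-0.50436808 -0.57140934 -1.90500469]
30.9833
scoop0 376 [(68, [273.0, 155.0], [0.403, 0.217]), (62, [296.0, 154.0], [0.43, 0.223]), (59, [274.0, 170.0], [0.407, 0.198]), (64, [296.0, 171.0], [0.434, 0.202]), (63, [274.0, 185.0], [0.411, 0.179]), (60, [295.0, 186.0], [0.437, 0.183])]
scoop1 0 []
tray0 126 [(63, [282.0, 257.0], [0.485, -0.111]), (63, [282.0, 259.0], [0.487, -0.114])]
tray1 450 [(366, [275.0, 316.0], [0.487, -0.115]), (84, [281.0, 321.0], [0.499, -0.12])]
tray0top 0 []
tray1top 199 [(84, [409.0, 204.0], [0.514, -0.145]), (115, [416.0, 211.0], [0.498, -0.161])]
tray1scene 284 [(284, [362.0, 276.0], [0.506, -0.155])]
top
bottle [337 159] 12.7
tape [278 182] 14.0
spanner [339 261] 95.6
scoop [248 245] 71.6
scene
bottle [345 211] 3.3
tape [298 198] 3.4
spanner [275 264] 3.2
scoop [241 202] 7.7
bar (array([0.42111734, 0.196205  ]), [14.235532760620117, 88.6710205078125], np.float32(-1.3845937))
```

```bash
python3 - <<'E'
from workcell import bot; from h import *; import pickle
D=pickle.load(open("d4.pkl","rb"))["scene"]; T=pickle.load(open("d0.pkl","rb"))["scene"]
df=cv2.blur(cv2.absdiff(D["pixels"],T["pixels"]),(3,3)).max(2); m=(df>28).astype(np.uint8); n,_,st,c=cv2.connectedComponentsWithStats(cv2.dilate(m,np.ones((3,3))))
print([(s.tolist(),k.round().tolist()) for s,k in zip(st[1:],c[1:]) if s[4]>15])
l=mask(D,(20,120,100),(35,255,255),(290,220,400,310)); n,_,st,c=cv2.connectedComponentsWithStats(l); i=1+st[1:,4].argmax(); print("lip",c[i])
E
```

```text
[([67, 0, 54, 115, 3657], [95.0, 49.0]), ([200, 0, 88, 140, 5886], [244.0, 58.0]), ([0, 101, 67, 82, 3644], [27.0, 145.0]), ([0, 193, 124, 116, 8729], [63.0, 257.0]), ([231, 200, 22, 18, 237], [242.0, 208.0]), ([348, 264, 28, 24, 402], [362.0, 276.0])]
lip [333.78156997 254.6996587 ]
```

The only changes from the first picture are the arm, the emptied scoop and the nuts in the tray. The hatch is shut and nothing is loose on the bench.

```bash
python3 -c "
from workcell import bot; print(bot.job_done(),bot.current_clock())"
```

```text
the job is handed in; nothing more can be done
the job is handed in; nothing more can be done
```

I handed the job in at about 31 s. The scoop is empty and upright at its old spot, the hatch is shut and the bystanders are unmoved. No nut shows anywhere outside the tray, where they overlap in the pictures, so I could not count all six one by one.

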